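# Feed a dead cell into the quarantine box

### The arm

A 6-joint arm with a two-finger parallel gripper is mounted at the origin on a cart in front of the work surface, level with it; the furniture and walls round the work are solid. World frame = base frame: x ahead of the robot, y to its left, z up, the work surface at z = 0. Lengths are in m, angles in rad, forces in N, time in s.
With the tool pointing down it reaches from about 0.3 to 0.875 m from the base axis. Payload 6.4 kg.
Tool frame: the origin (TCP) lies midway between the tips of the shut fingers; the grasp point (between the pads) lies 19 mm behind it (ctrl.tcp_to_grasp is the distance from the TCP to the grasp point, in m); z points along the fingers, y is the direction in which the jaws open and shut (so a half turn about z gives the same grasp; the last joint's range is limited). The gripper opens to 85 mm and grips with 20 to 120 N. Pads are 22 mm wide; open, the fingers measure 114 mm over their backs; the gripper's body (76 mm by 85 mm) begins 54 mm behind the grasp point. The pads swing forward as they close: fully open they stand 13 mm farther back than shut.
Start: joints at [-0.206, 0.181, 1.607, -0, 1.354, -0.206], TCP at [0.575, 0, 0.231] pointing down, gripper open.
Joint ranges: [-2.99, 2.99], [-0.89, 2.07], [0.3, 2.58], [-1.14, 4.28], [0, 2.63], [-3.12, 3.12]. Speed limits (rad/s): [2.57, 2.57, 3.01, 3.14, 3.14, 3.14].

### API

Orientations are given as a unit quaternion [w, x, y, z].
In Python, from bench import monitor, imaging, order, spotter, ctrl gives the robot as it stands.
- The arm moves only by the shell command python3 -m pendant 'ROWS'. ROWS is JSON, a list that holds one entry, the list of rows, each a list of 5 numbers: the shift along the world's x, y, z in mm, then the turn about the world's z in degrees, then the finger opening in mm, from 0 to 85.4. A call has 1 to 8 rows; each row shifts and turns the commanded pose from where the row before left it; what a row does not reach is not made up. A row lasts 1/8 s, in which the tool goes at most 62.5 mm and 10.7 degrees, less where a joint would pass 70% of its speed; a pose out of reach is approached as far as the arm can. A call with a gripper value outside its range is refused whole. The fingers move at their own pace and stop on an object; the grip force is fixed at half the most. Time passes only in rows, so rows that do not move let the fingers close. It gives the time, the measured TCP pose, the force and the opening at its end, in the units of the state.
- monitor.get_obs(): the state, without advancing time (a new reading comes with each control period).
- imaging.camera(name): name is "scene" or "side" or "wrist"; returns a dict with "img" (420x560x3 uint8, red, green, blue), "vfov" (degrees; the focal length in pixels is half the picture's height over the tangent of half this angle, whatever the lens; pixels are square), "cx", "cy" (the principal point, pixels), "distortion" ([k1, k2, p1, p2, k3] as OpenCV has them; the pictures are not rectified), "origin" and "orientation" of the camera in the world. Camera axes: x right, y down, z forward; pixel columns grow to the right and rows downward; lengths in m; the calibration is good to about 2 mm. A picture is of the moment at which its call begins. There is no depth.
- order.hand_in(): hands the job in, once; it reports no verdict.
Trained networks look in the newest picture that a camera, given by its name, has taken for a name from the list of things; names that differ only in an ending like _2 or _b are one class to them, and where a whole thing is asked for, a point or a joint stands for the part that bears it (a point fixed in the world has none). Each returns a list of dicts, best first, with "confidence" (0 to 1); they miss things now and then, are a little off and sometimes report something else, mostly with a low value. They report only what shows in the picture. A call takes as long as a camera call. They do not tell look-alikes from the thing itself.
- spotter.recognise(camera, thing): "at" ([x, y, z] in m, in the coordinates of the camera as it stood for that picture, good to about 4 mm: the middle of the surface that is visible of it).
- spotter.tip_of(camera, thing): "at" ([x, y, z] in m, in the coordinates of the camera as it stood for that picture, good to about 4 mm: a listed point, or the origin of a listed thing).
The state is a dict: "time_s": time; "q": joint angles; "dq": joint speeds; "joint_efforts": joint torques, N m; "eef_pos": TCP position; "eef_rot": TCP orientation; "wrist_force": force on the tool from outside, world axes, zero at the start; "torque": the same for the moment, N m; "opening": opening from 0.0 (shut) to 1.0 (fully open).
Only numpy, scipy, OpenCV 4.12 (cv2) and the standard library are available. Lean on these libraries where they do the work, as an engineer would, in place of code of your own. Each camera call takes 0.05 s, during which the arm holds its last target. There are 200 camera calls.

### The job

The dead cell lying in the feed trough has to go into the locked quarantine box. Working by pushing with the fingertips, push the bolt on the box's roof back to free the flap, push the cell along the trough and in through the swinging flap until it drops down inside, then take the hand back so that the flap falls fully shut and push the bolt home again over the flap's tail to lock it. Do not pick up or lift the cell, and leave the other cell, the tape roll and the meter on the bench where they are.

Things in the scene. Friction and masses are not known exactly. Their poses are not given: they have to be found in the camera images.
- reject_box: Fixed grey steel box. Origin on the bench under the closed flap; x points into the box (feeding direction), y left, z up; all mm values in this list are in this frame. Box: x 0 to 172 (handle at the back to 191), y -54 to 54, roof z 147; window on the right of the roof, top z 149. The feed trough sticks out in front, x -130 to 0.
- trough_mouth (a point): Middle of the trough floor at its open front end (-130, 0, 100). The trough floor is at z 100, 26 wide between two lips that are 5 high and 3 thick (tops at z 105); nothing stands above or in front of it. Fingers wider than 24 must stay above the lips.
- sill (a point): Middle of the trough floor under the closed flap (0, 0, 100). The doorway above it is 76 wide, z 100 to 147. The floor goes on level inside to x 26, then a smooth slide drops at 45 degrees to z 20. A cell pushed until its rear end is about at the flap line (x -6 to 5) tips over the edge and slides down by itself.
- flap (a joint): rad: 0 = hanging shut, grows as its lower edge swings into the box (up to 1.45); never outward. Light plate 74 wide, 49 high, hinge pin at x 0, z 150; opens at well under 1 N, falls shut by itself in about 1 s. Its tail plate (y 19 to 37, x 1 to 23) lies on the roof when shut and rises as it opens; the bolt over it blocks that, and a raised tail blocks the bolt.
- flap_edge (a point): Middle of the flap's lower edge, 1 mm above the trough floor when shut.
- bolt (a joint): m: 0 = home, lying over the flap's tail (locked); it slides backward (+x, away from the flap) to 0.022 = fully drawn; the tail is free from 0.016 on. Stays where it is left, moves at about 2 N, firm end stops.
- bolt_knob (a point): Middle of the top of the bolt's upright black knob, 13 across, its sides free from z 164 to z 182; at y 28, and x 48 when home, x 70 when drawn. Two low staples (tops at z 164, y 19 to 37) hold the bolt at x 32 to 40 and x 79 to 86: fingers in front of or behind the knob stay above z 166.
- dead_cell: The dead cell: round, 18 in diameter, 65 long, about 46 g, lying lengthwise in the feed trough. Origin in the middle of its underside; its own y axis runs along its length, within 3 degrees of the trough's direction. It slides easily, and does not roll.
- good_cell: Another round cell, 18 x 65, on the bench right of the box; leave it. Origin in the middle of its underside.
- tape_roll: Roll of insulating tape, 62 across, 17 high, flat on the bench left of the trough; leave it. Origin in the middle of its underside.
- meter: Multimeter, 145 x 70 x 44, on the bench to the left; leave it. Origin in the middle of its underside. Behind it (from world x 0.53 m on) stand an open power unit about 300 high and, close to the left of the quarantine box (from world x 0.60 m on), a finned grey one 185 high: swing the arm round in front of them or well above.
Things that resemble listed ones, but are neither listed nor needed, are in the scene too. What is shaped like the dead_cell but green is not meant.

How it is judged:
On the way, in this order (a step that is already met when the one before it is completed fails the run):
1. the bolt is drawn clear of the flap's tail while the cell is still outside (value of joint bolt above 0.016 m and value of joint flap below 0.1 rad and x of dead_cell in the frame of reject_box below -0.02 m), for 0.1 s.
2. the cell is in the doorway and holds the flap open (value of joint flap above 0.4 rad and x of dead_cell in the frame of reject_box between -0.02 and 0.05 m), for 0.05 s.
3. the cell has gone down the slide and the flap has swung shut (x of dead_cell in the frame of reject_box above 0.05 m and z of dead_cell in the frame of reject_box below 0.07 m and value of joint flap below 0.08 rad and value of joint bolt above 0.012 m), for 0.2 s.
At the end, for the whole second after the job is handed in: The cell lies at rest in the box at the foot of the slide (middle over 50 mm behind the flap line, over 30 mm below the trough floor); flap shut within 0.08 rad; bolt home within 5 mm; the other cell, tape roll and meter within 20 mm of where they were (x of dead_cell in the frame of reject_box between 0.05 and 0.172 m and y of dead_cell in the frame of reject_box between -0.054 and 0.054 m and z of dead_cell in the frame of reject_box below 0.07 m and linear speed of dead_cell below 0.03 m/s and value of joint flap below 0.08 rad and value of joint bolt below 0.005 m and distance of each of good_cell, tape_roll, meter from where it was at the start of the episode below 0.02 m); the robot touches nothing.
It fails at once if the cell is lifted more than 15 mm off the trough floor (z of dead_cell in the frame of reject_box above 0.115 m).
It fails at once if a bystander is knocked away (distance of any of good_cell, tape_roll, meter from where it was at the start of the episode above 0.03 m).
It also fails if it takes over 72 s, if anything falls off the work surface, if the arm or the gripper's body presses on something with over 40 N, if the wrist force passes 120 N, or if a joint passes its speed limit or range.

## Working session

There is one attempt and no reset: what is moved stays moved. The work goes in short steps, Python scripts to look and compute and a shell command to move; the robot and the scene stay as the last step left them, time stands still between calls to the robot, and variables do not carry over. Pictures are saved under pics/ and viewed, about 8 in all and at most 12, crops included, and the job is handed in when it is done.

```bash
ls; mkdir -p pics; cat > h.py <<'E'
import numpy as np, cv2
from scipy.spatial.transform import Rotation as R
from bench import monitor, imaging, order, spotter, ctrl
def cam(n,save=None):
    c=imaging.camera(n)
    if save: cv2.imwrite('pics/'+save,c['img'][:,:,::-1])
    return c
def rot(c):
    o=np.array(c['orientation'],float)
    return o if o.shape==(3,3) else R.from_quat(o[[1,2,3,0]]).as_matrix()
def w(c,p): return np.array(c['origin'])+rot(c)@np.array(p)
def K(c):
    f=c['img'].shape[0]/2/np.tan(np.radians(c['vfov'])/2)
    return np.array([[f,0,c['cx']],[0,f,c['cy']],[0,0,1.]])
def ray(c,u,v):
    p=cv2.undistortPoints(np.array([[[u,v]]],float),K(c),np.array(c['distortion'],float))[0,0]
    return rot(c)@np.array([p[0],p[1],1])
def proj(c,P):
    p=(np.atleast_2d(P)-np.array(c['origin']))@rot(c)
    return cv2.projectPoints(p,np.zeros(3),np.zeros(3),K(c),np.array(c['distortion'],float))[0][:,0]
E
python3 - <<'E'
from h import *
np.set_printoptions(precision=4,suppress=True)
s=monitor.get_obs();print(s)
for n in ['scene','side','wrist']:
    c=cam(n,n+'0.png');print(n,c['origin'],c['vfov'])
    for t in ['reject_box','trough_mouth','sill','flap_edge','bolt_knob','dead_cell','good_cell']:
        for d in spotter.tip_of(n,t)[:3]: print(' tip',t,round(d['confidence'],2),w(c,d['at']))
a=[cv2.imread(f'pics/{n}0.png') for n in ['scene','side']]
cv2.imwrite('pics/m.png',cv2.resize(np.vstack(a),(560,840))[:, :])
E
```

```text
pics
{'time_s': 0.0, 'q': array([-0.2063,  0.1816,  1.608 , -0.    ,  1.3538, -0.2063]), 'dq': array([ 0.0001, -0.0002,  0.0016,  0.0013, -0.0004, -0.0001]), 'joint_efforts': array([  0.0003, -44.4869, -35.1341,  -0.0003,   0.0091,   0.    ]), 'eef_pos': array([0.5744, 0.0001, 0.2304]), 'eef_rot': array([-0.0008,  0.7071,  0.7071, -0.0005]), 'wrist_force': array([0.0998, 0.8392, 0.5677]), 'torque': array([0.0184, 0.0506, 0.0074]), 'opening': 1.0001897129855581}
scene [-0.2649 -0.9744  0.762 ] 45.98682425651876
 tip reject_box 0.94 [ 0.4599 -0.398  -0.0001]
 tip trough_mouth 0.75 [ 0.3852 -0.2917  0.1031]
 tip sill 0.74 [ 0.4599 -0.3967  0.1027]
 tip bolt_knob 0.62 [ 0.5188 -0.4225  0.1791]
 tip bolt_knob 0.24 [ 0.4231 -0.3472  0.097 ]
 tip dead_cell 0.73 [ 0.4225 -0.3496  0.0997]
 tip dead_cell 0.7 [ 0.4445 -0.6658  0.0062]
 tip good_cell 0.67 [ 0.4172 -0.5253  0.0007]
side [ 0.0662 -0.7151  0.8552] 50.849211781125064
 tip reject_box 0.81 [ 0.4643 -0.3992 -0.0032]
 tip trough_mouth 0.96 [ 0.3766 -0.2963  0.1008]
 tip sill 0.81 [ 0.4613 -0.3946  0.0991]
 tip sill 0.23 [ 0.4938 -0.2587 -0.0008]
 tip bolt_knob 0.45 [ 0.5142 -0.4209  0.1815]
 tip dead_cell 0.84 [ 0.4258 -0.3499  0.097 ]
 tip dead_cell 0.69 [ 0.4474 -0.6633 -0.0023]
 tip dead_cell 0.27 [ 0.4404 -0.0844  0.0003]
 tip good_cell 0.58 [ 0.4167 -0.527  -0.0045]
wrist [0.5751 0.0742 0.3743] 68.85200942593205
```

View pics/scene0.png

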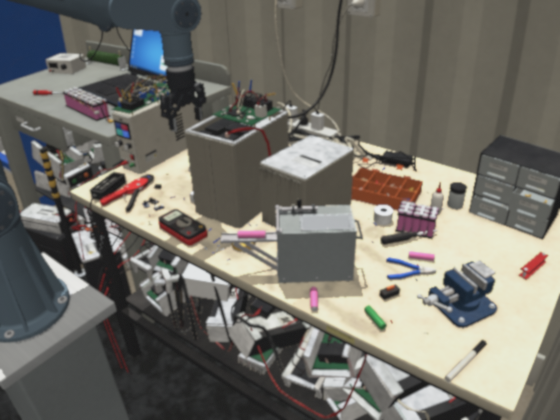

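View pics/side0.png

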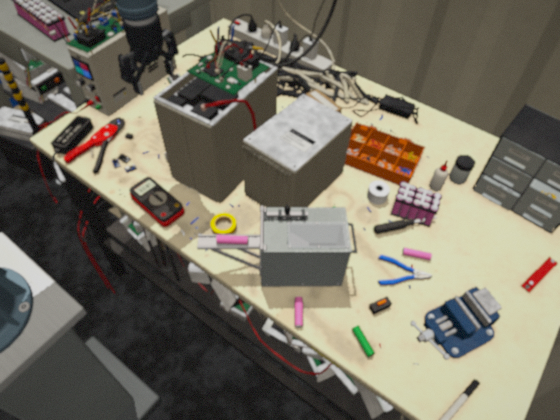

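```bash
python3 -m pendant '[[[-50,0,25,0,0],[-50,0,25,0,0],[-50,0,25,0,0],[-50,0,25,0,0],[0,-40,0,-10,0],[0,-40,0,-10,0],[0,-40,0,-10,0],[0,-40,0,-10,0]]]'
python3 -m pendant '[[[0,-40,0,-10,0],[0,-40,0,-2,0],[30,0,0,0,0],[0,0,0,0,0]]]'
python3 - <<'E'
from h import *
np.set_printoptions(precision=4,suppress=True)
s=monitor.get_obs();print(s['time_s'],s['eef_pos'],s['eef_rot'],s['opening'],s['q'])
for n in ['wrist']:
    c=cam(n,n+'1.png');print(n,c['origin'],rot(c))
    for t in ['reject_box','trough_mouth','sill','flap_edge','bolt_knob','dead_cell','good_cell']:
        for d in spotter.tip_of(n,t)[:3]: print(' tip',t,round(d['confidence'],2),w(c,d['at']),proj(c,w(c,d['at'])))
E
```

```text
time_s: 2.2
eef_pos: [0.3748, -0.1613, 0.3316]
eef_rot: [0.0, 0.908, 0.42, 0.0]
wrist_force: [0.2, 0.1, -0.4]
opening: 0.001
time_s: 2.7
eef_pos: [0.4056, -0.2404, 0.3309]
eef_rot: [-0.0, 0.946, 0.326, -0.0]
wrist_force: [-0.4, -0.1, 0.8]
opening: -0.001
2.7 [ 0.4056 -0.2404  0.3309] [-0.0004  0.9455  0.3255 -0.    ] -0.0014533216426533169 [-0.7877 -0.1269  1.7225  0.0003  1.5467  0.1199]
wrist [ 0.4638 -0.1946  0.4739] [[ 0.6154 -0.7545 -0.2282]
 [-0.7883 -0.5894 -0.1767]
 [-0.0012  0.2886 -0.9574]]
 tip reject_box 0.57 [ 0.4565 -0.3978 -0.0001] [[379.5928 203.3017]]
 tip trough_mouth 0.65 [ 0.3844 -0.292   0.0987] [[304.6712 217.4846]]
 tip sill 0.74 [ 0.4633 -0.3993  0.0991] [[406.8294 220.3423]]
 tip flap_edge 0.93 [ 0.4609 -0.3967  0.1053] [[405.96   222.1291]]
 tip bolt_knob 0.71 [ 0.5156 -0.4206  0.185 ] [[489.2093 221.0042]]
 tip dead_cell 0.86 [ 0.4475 -0.661  -0.0021] [[480.0287 293.0527]]
 tip dead_cell 0.77 [ 0.4251 -0.3518  0.1006] [[360.6016 221.4273]]
 tip dead_cell 0.58 [ 0.676  -0.4566  0.0008] [[504.6724 116.9978]]
 tip good_cell 0.62 [ 0.418  -0.5288  0.    ] [[419.1089 265.3116]]
 tip good_cell 0.44 [ 0.4636 -0.3953  0.1052] [[406.5975 219.8841]]
```

View pics/wrist1.png

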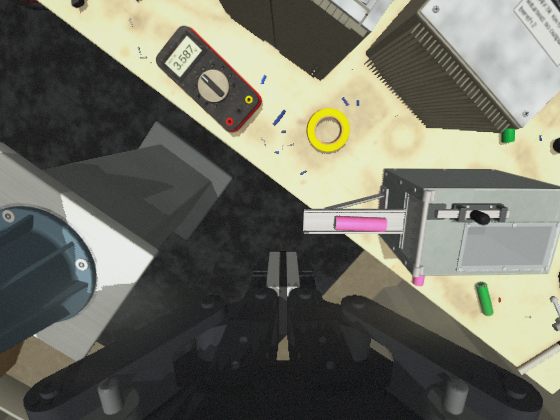

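```bash
python3 - <<'E'
from h import *
np.set_printoptions(precision=4,suppress=True)
c=cam('wrist')
def pl(u,v,z):
    r=ray(c,u,v); o=np.array(c['origin']); return o+r*(z-o[2])/r[2]
for n,u,v,z in [('unit',316,78,0.0),('unitleft',222,4,0.0),('finned',440,0,.185),('finfront',367,60,.185),('mouthL',304,209,.105),('mouthR',304,234,.105),('rear',334,224,.109),('front',387,224,.109),('sillL',405,210,.105),('sillR',403,234,.105)]: print(n,pl(u,v,z))
for n in ['scene','side']:
    d=cam(n)
    for t in ['trough_mouth','sill','bolt_knob','dead_cell']:
        for x in spotter.tip_of(n,t)[:1]: print(n,t,round(x['confidence'],2),w(d,x['at']))
im=cv2.resize(c['img'][185:285,290:530,::-1],None,fx=3.3,fy=3.3,interpolation=cv2.INTER_CUBIC); cv2.imwrite('pics/w1c.png',im)
E
```

```text
unit [ 0.5372 -0.1969  0.    ]
unitleft [ 0.5323 -0.0339  0.    ]
finned [ 0.6223 -0.238   0.185 ]
finfront [ 0.5473 -0.2212  0.185 ]
mouthL [ 0.3931 -0.2824  0.105 ]
mouthR [ 0.367  -0.3036  0.105 ]
rear [ 0.4019 -0.3239  0.109 ]
front [ 0.4435 -0.3772  0.109 ]
sillL [ 0.4711 -0.3844  0.105 ]
sillR [ 0.4462 -0.4054  0.105 ]
scene trough_mouth 0.58 [ 0.3851 -0.295   0.1027]
scene sill 0.62 [ 0.4614 -0.3961  0.1025]
scene bolt_knob 0.44 [ 0.5168 -0.4187  0.1837]
scene dead_cell 0.64 [ 0.4238 -0.3491  0.1005]
side trough_mouth 0.96 [ 0.3784 -0.296   0.1035]
side sill 0.58 [ 0.4615 -0.3988  0.1019]
side bolt_knob 0.66 [ 0.516  -0.4145  0.1836]
side dead_cell 0.86 [ 0.4246 -0.3523  0.1006]
```

View pics/w1c.png

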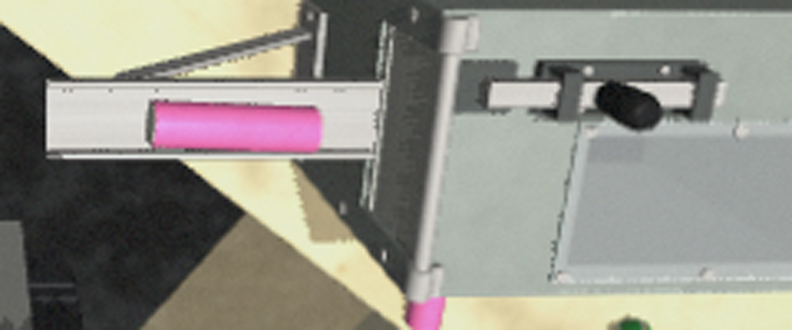

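```bash
python3 -m pendant '[[[21,-37,0,0,0],[21,-37,0,0,0],[22,-37,0,0,0],[21,-38,0,0,0],[0,0,-40,0,0],[0,0,-40,0,0],[0,0,-35,0,0],[0,0,0,0,0]]]'
python3 - <<'E'
from h import *
np.set_printoptions(precision=4,suppress=True)
s=monitor.get_obs();print(s['time_s'],s['eef_pos'],s['eef_rot'])
c=cam('side');im=cv2.resize(c['img'][130:330,180:400,::-1],None,fx=3,fy=3,interpolation=cv2.INTER_CUBIC); cv2.imwrite('pics/s2c.png',im)
E
```

```text
time_s: 4.65
eef_pos: [0.4886, -0.3874, 0.2127]
eef_rot: [-0.003, 0.946, 0.326, -0.001]
wrist_force: [0.7, 0.7, -0.2]
opening: 0.002
4.65 [ 0.4886 -0.3874  0.2127] [-0.0033  0.9455  0.3255 -0.0013]
```

View pics/s2c.png

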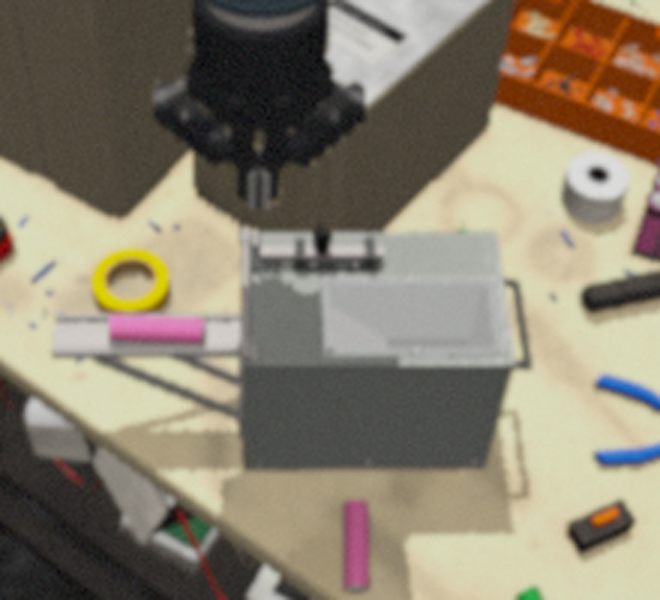

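```bash
python3 -m pendant '[[[0,0,-22,0,0],[0,0,-20,0,0],[0,0,0,0,0]]]'
python3 -m pendant '[[[5,-6,0,0,0],[5,-6,0,0,0],[3,-4,0,0,0],[0,0,0,0,0],[0,0,0,0,0]]]'
```

```text
time_s: 5.08
eef_pos: [0.4896, -0.3884, 0.1733]
eef_rot: [-0.001, 0.946, 0.326, -0.0]
wrist_force: [0.9, -0.4, -0.6]
opening: -0.001
time_s: 5.7
eef_pos: [0.5029, -0.4049, 0.1742]
eef_rot: [-0.0, 0.946, 0.326, -0.0]
wrist_force: [1.1, -0.4, -0.4]
opening: 0.002
```

```bash
python3 -m pendant '[[[3,-4,-3,0,0],[3,-4,0,0,0],[3,-4,0,0,0],[0,0,0,0,0]]]'
python3 -m pendant '[[[2,-3,0,0,0],[2,-2,0,0,0],[0,0,0,0,0]]]'
```

```text
time_s: 6.2
eef_pos: [0.5122, -0.4174, 0.1711]
eef_rot: [0.0, 0.946, 0.326, -0.0]
wrist_force: [-0.1, -0.6, -0.2]
opening: -0.003
time_s: 6.58
eef_pos: [0.5158, -0.4218, 0.171]
eef_rot: [-0.0, 0.946, 0.326, -0.0]
wrist_force: [-2.1, 1.6, 0.2]
opening: -0.003
```

```bash
python3 - <<'E'
from h import *
a=[]
for n,(y,x) in [('side',(170,240)),('wrist',(170,360))]:
    c=cam(n); a.append(cv2.resize(c['img'][y:y+110,x:x+140,::-1],None,fx=4,fy=4,interpolation=cv2.INTER_CUBIC)[:300] if n=='side' else cv2.resize(c['img'][:,:,::-1],None,fx=1,fy=1)[120:420])
    print([ (round(d['confidence'],2),w(c,d['at']).round(4)) for d in spotter.tip_of(n,'bolt_knob')])
cv2.imwrite('pics/b3.png',np.vstack(a))
E
```

```text
[(0.63, array([ 0.525 , -0.4338,  0.1845]))]
[(0.68, array([ 0.5276, -0.4368,  0.1864]))]
```

View pics/b3.png

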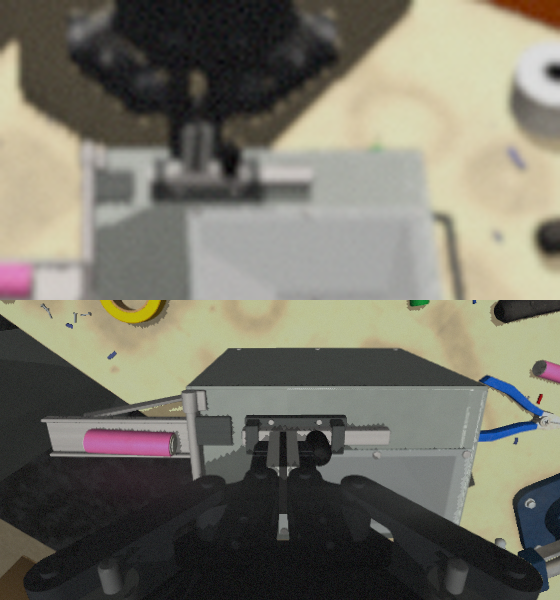

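```bash
python3 -m pendant '[[[2,-2,0,0,0],[0,0,0,0,0]]]'
python3 -m pendant '[[[2,-2,0,0,0],[0,0,0,0,0]]]'
python3 -m pendant '[[[1,-2,0,0,0],[0,0,0,0,0]]]'
```

```text
time_s: 7.02
eef_pos: [0.5162, -0.4223, 0.1708]
eef_rot: [-0.003, 0.945, 0.326, -0.002]
wrist_force: [-10.0, 7.6, 4.2]
opening: 0.002
time_s: 7.28
eef_pos: [0.5166, -0.4226, 0.1705]
eef_rot: [-0.005, 0.945, 0.326, -0.003]
wrist_force: [-16.0, 14.1, 10.0]
opening: 0.002
time_s: 7.52
eef_pos: [0.5167, -0.4228, 0.1703]
eef_rot: [-0.007, 0.945, 0.326, -0.003]
wrist_force: [-21.2, 21.1, 12.9]
opening: 0.002
```

```bash
python3 -m pendant '[[[-8,10,2,0,0],[-8,10,20,0,0],[-25,30,10,0,0],[-30,35,0,0,0],[-30,38,0,0,0],[-30,30,0,0,0],[0,0,0,0,0],[0,0,0,0,0]]]'
python3 - <<'E'
from h import *
np.set_printoptions(precision=4,suppress=True)
s=monitor.get_obs();print(s['eef_pos'])
S=np.array([.4614,-.397]);a=np.radians(-52.4);X=np.array([np.cos(a),np.sin(a)]);Y=np.array([-X[1],X[0]])
d=s['eef_pos'][:2]-S;print('box',d@X,d@Y)
for n in ['scene','side','wrist']:
    c=cam(n)
    for t in ['bolt_knob','dead_cell','trough_mouth','sill']:
        for x in spotter.tip_of(n,t)[:2]:
            p=w(c,x['at']);d=p[:2]-S;print(n,t,round(x['confidence'],2),p,'box',d@X,d@Y)
E
```

```text
time_s: 8.52
eef_pos: [0.3909, -0.2761, 0.2043]
eef_rot: [0.002, 0.946, 0.325, 0.001]
wrist_force: [0.6, -0.9, 0.7]
opening: 0.002
[ 0.3909 -0.2761  0.2043]
box -0.1387585880034795 0.01792922544889606
scene bolt_knob 0.6 [ 0.5335 -0.4361  0.1822] box 0.07502545594643334 0.03328671914415038
scene dead_cell 0.77 [ 0.4209 -0.3471  0.0994] box -0.06422700815784024 -0.0016163249982818935
scene dead_cell 0.62 [ 0.4474 -0.6642  0.007 ] box 0.20315372705353127 -0.17414983411397117
scene trough_mouth 0.85 [ 0.3857 -0.2945  0.1039] box -0.12739609884522413 0.0025614338384168933
scene sill 0.83 [ 0.4619 -0.3985  0.1017] box 0.0014573221763345124 -0.0005397322827847368
scene sill 0.36 [ 0.4377 -0.0819 -0.001 ] box -0.2641375174800928 0.17352520729423512
side bolt_knob 0.65 [ 0.5277 -0.4332  0.1838] box 0.06917888135149858 0.03045525719007246
side dead_cell 0.84 [ 0.4239 -0.3514  0.0982] box -0.05897242598320758 -0.0018552845059191178
side dead_cell 0.78 [ 0.4453 -0.6619 -0.003 ] box 0.20005678932212556 -0.17439453155907686
side trough_mouth 0.63 [ 0.3779 -0.2959  0.1012] box -0.1310330094245762 -0.004458451147239195
side sill 0.83 [ 0.4634 -0.3956  0.1014] box 0.00011588982304641389 0.0024665927958896095
wrist dead_cell 0.62 [ 0.4195 -0.3534  0.0982] box -0.06012623669769199 -0.006540100431327883
wrist dead_cell 0.57 [ 0.447  -0.6614  0.0014] box 0.200698850834433 -0.1726873921758227
wrist trough_mouth 0.88 [ 0.3813 -0.2931  0.0995] box -0.13116955604293287 -5.265902310964965e-05
wrist trough_mouth 0.66 [ 0.4903 -0.2554 -0.0003] box -0.09456833179251213 0.10929760658626583
wrist sill 0.65 [ 0.4608 -0.4014  0.0953] box 0.0031503580847919575 -0.0031292254281401117
```

```bash
python3 -m pendant '[[[-3,-27,0,0,0],[0,0,-30,0,0],[0,0,-30,0,0],[0,0,-25,0,0],[0,0,-11,0,0],[0,0,0,0,0],[0,0,0,0,0]]]'
python3 - <<'E'
from h import *
np.set_printoptions(precision=4,suppress=True)
s=monitor.get_obs();print(s['eef_pos'])
S=np.array([.4614,-.397]);a=np.radians(-52.4);X=np.array([np.cos(a),np.sin(a)]);Y=np.array([-X[1],X[0]])
d=s['eef_pos'][:2]-S;print('box',d@X,d@Y)
a=[]
for n,(y,x) in [('side',(190,180)),('scene',(190,190))]:
    c=cam(n); a.append(cv2.resize(c['img'][y:y+75,x:x+140,::-1],None,fx=4,fy=4,interpolation=cv2.INTER_CUBIC))
cv2.imwrite('pics/t4.png',np.vstack(a))
E
```

```text
time_s: 10.15
eef_pos: [0.3876, -0.3026, 0.1084]
eef_rot: [0.001, 0.945, 0.326, 0.0]
wrist_force: [-0.8, 0.1, -0.2]
opening: 0.003
[ 0.3876 -0.3026  0.1084]
box -0.11979854021194684 -0.0009092759252430013
```

View pics/t4.png

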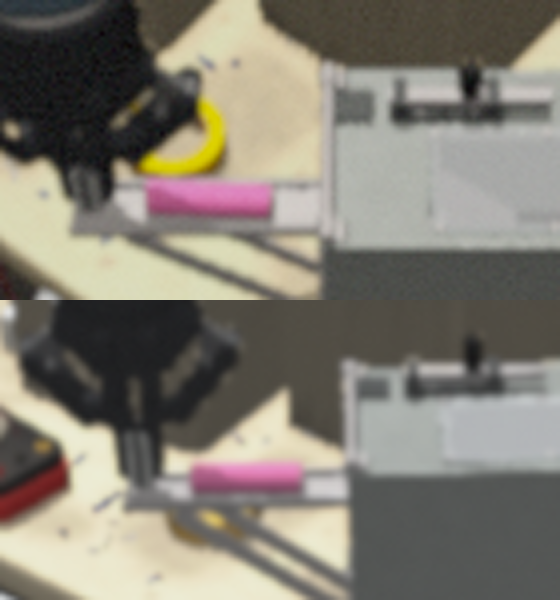

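```bash
python3 -m pendant '[[[6,-8,0,0,0],[6,-8,0,0,0],[7,-9,0,0,0],[7,-9,0,0,0],[7,-9,0,0,0],[6,-8,0,0,0],[0,0,0,0,0]]]'
python3 - <<'E'
from h import *
np.set_printoptions(precision=4,suppress=True)
s=monitor.get_obs();print(s['eef_pos'])
S=np.array([.4614,-.397]);a=np.radians(-52.4);X=np.array([np.cos(a),np.sin(a)]);Y=np.array([-X[1],X[0]])
d=s['eef_pos'][:2]-S;print('box',d@X,d@Y)
a=[]
for n,(y,x) in [('side',(190,180)),('scene',(190,190))]:
    c=cam(n); a.append(cv2.resize(c['img'][y:y+75,x:x+140,::-1],None,fx=4,fy=4,interpolation=cv2.INTER_CUBIC))
cv2.imwrite('pics/t5.png',np.vstack(a))
E
```

```text
time_s: 11.12
eef_pos: [0.4266, -0.3539, 0.1072]
eef_rot: [0.0, 0.946, 0.326, 0.0]
wrist_force: [-0.6, 0.6, 0.3]
opening: 0.001
[ 0.4266 -0.3539  0.1072]
box -0.055393748575607915 -0.0012808174358301394
```

View pics/t5.png

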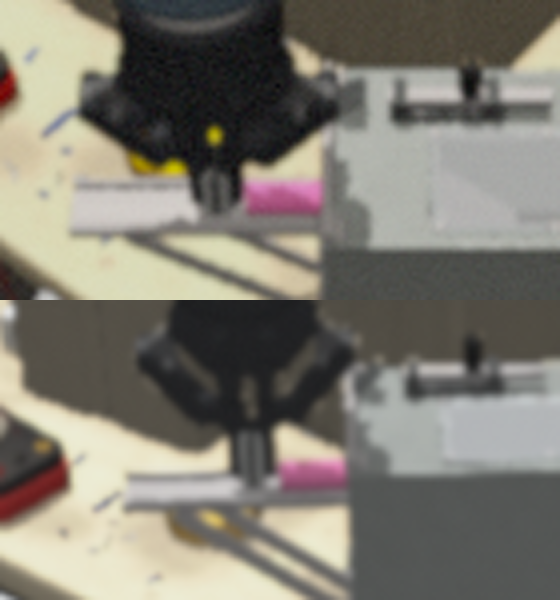

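```bash
python3 -m pendant '[[[5,-6,0,0,0],[5,-6,0,0,0],[5,-7,0,0,0],[3,-5,0,0,0],[0,0,0,0,0]]]'
python3 -m pendant '[[[3,-4,0,0,0],[0,0,0,0,0]]]'
python3 - <<'E'
from h import *
np.set_printoptions(precision=4,suppress=True)
s=monitor.get_obs();print(s['eef_pos'])
S=np.array([.4614,-.397]);a=np.radians(-52.4);X=np.array([np.cos(a),np.sin(a)]);Y=np.array([-X[1],X[0]])
d=s['eef_pos'][:2]-S;print('box',d@X,d@Y)
a=[]
for n,(y,x) in [('side',(190,180)),('scene',(190,190))]:
    c=cam(n); a.append(cv2.resize(c['img'][y:y+75,x:x+140,::-1],None,fx=4,fy=4,interpolation=cv2.INTER_CUBIC))
cv2.imwrite('pics/t6.png',np.vstack(a))
E
```

```text
time_s: 11.85
eef_pos: [0.4442, -0.3775, 0.1073]
eef_rot: [0.0, 0.946, 0.325, 0.0]
wrist_force: [-0.3, -0.1, 0.5]
opening: 0.003
time_s: 12.1
eef_pos: [0.4472, -0.3812, 0.1073]
eef_rot: [0.0, 0.946, 0.326, 0.0]
wrist_force: [-1.1, -0.2, -0.0]
opening: -0.003
[ 0.4472 -0.3812  0.1073]
box -0.02118545642937634 -0.001640572862470241
```

View pics/t6.png

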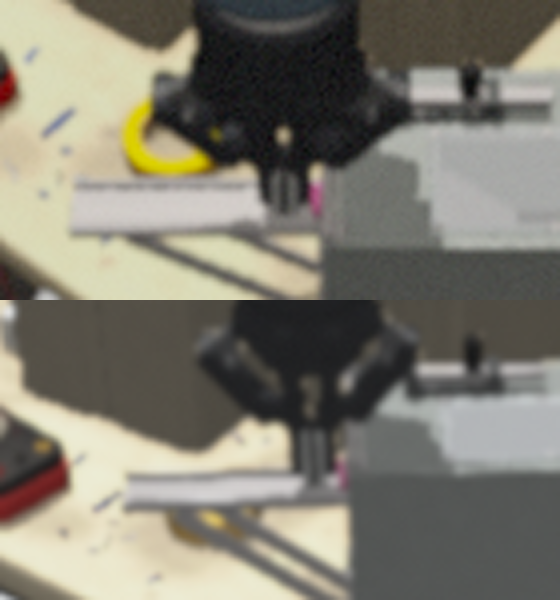

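```bash
python3 -m pendant '[[[2,-3,0,0,0],[0,0,0,0,0]]]'
python3 -m pendant '[[[2,-2,0,0,0],[0,0,0,0,0]]]'
python3 -m pendant '[[[2,-2,0,0,0],[0,0,0,0,0]]]'
python3 - <<'E'
from h import *
np.set_printoptions(precision=4,suppress=True)
s=monitor.get_obs()
S=np.array([.4614,-.397]);a=np.radians(-52.4);X=np.array([np.cos(a),np.sin(a)]);Y=np.array([-X[1],X[0]])
d=s['eef_pos'][:2]-S;print('box',d@X,d@Y)
a=[]
for n,(y,x) in [('side',(190,180)),('scene',(190,190))]:
    c=cam(n); a.append(cv2.resize(c['img'][y:y+75,x:x+140,::-1],None,fx=4,fy=4,interpolation=cv2.INTER_CUBIC))
cv2.imwrite('pics/t7.png',np.vstack(a))
E
```

```text
time_s: 12.45
eef_pos: [0.4486, -0.3832, 0.1075]
eef_rot: [-0.001, 0.945, 0.326, -0.0]
wrist_force: [-4.4, 4.3, 5.4]
opening: -0.002
time_s: 12.7
eef_pos: [0.4496, -0.3842, 0.108]
eef_rot: [-0.002, 0.945, 0.326, -0.001]
wrist_force: [-9.9, 10.7, 13.1]
opening: 0.003
time_s: 12.95
eef_pos: [0.4503, -0.3848, 0.1082]
eef_rot: [-0.004, 0.945, 0.326, -0.002]
wrist_force: [-18.0, 17.9, 22.3]
opening: -0.003
box -0.016476027511161992 -0.0013242032707777894
```

View pics/t7.png

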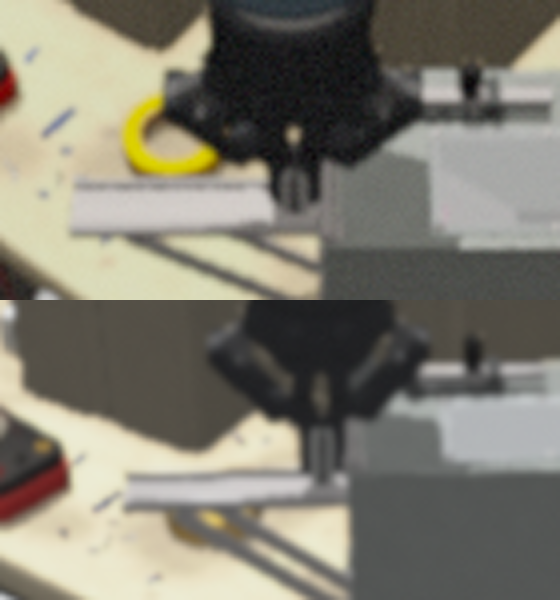

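```bash
python3 -m pendant '[[[-6,7,0,0,0],[-4,5,0,0,0],[0,0,0,0,0],[0,0,0,0,0]]]'
python3 - <<'E'
from h import *
np.set_printoptions(precision=4,suppress=True)
s=monitor.get_obs()
S=np.array([.4614,-.397]);a=np.radians(-52.4);X=np.array([np.cos(a),np.sin(a)]);Y=np.array([-X[1],X[0]])
d=s['eef_pos'][:2]-S;print('box',d@X,d@Y,s['eef_pos'])
for n in ['side','scene','wrist']:
    c=cam(n); h=cv2.cvtColor(c['img'],cv2.COLOR_RGB2HSV)
    m=cv2.inRange(h,(145,80,60),(172,255,255))
    k,_,st,ce=cv2.connectedComponentsWithStats(m)
    print(n,[(st[i].tolist(),ce[i].round(0).tolist()) for i in range(1,k) if st[i,4]>4])
    for t in ['dead_cell','flap_edge','bolt_knob']:
        for x in spotter.tip_of(n,t)[:3]:
            p=w(c,x['at']);d=p[:2]-S;print(n,t,round(x['confidence'],2),p,'box',d@X,d@Y)
E
```

```text
time_s: 13.55
eef_pos: [0.4431, -0.3762, 0.1072]
eef_rot: [0.0, 0.946, 0.326, 0.0]
wrist_force: [-0.3, 0.1, 0.2]
opening: 0.002
box -0.027609953780583472 -0.0017893352288173674 [ 0.4431 -0.3762  0.1072]
side [([400, 167, 2, 3, 5], [401.0, 168.0]), ([406, 168, 5, 4, 7], [409.0, 169.0]), ([392, 199, 42, 26, 491], [412.0, 212.0]), ([404, 249, 27, 11, 157], [417.0, 254.0]), ([295, 297, 8, 29, 211], [298.0, 311.0])]
side dead_cell 0.61 [ 0.4482 -0.6633 -0.0009] box 0.20293761748827902 -0.17294032067451584
side flap_edge 0.34 [ 0.4915 -0.2603 -0.0015] box -0.08994933174557689 0.10725046847949792
side bolt_knob 0.63 [ 0.5259 -0.4334  0.183 ] box 0.06817991087840125 0.02887133587800114
scene [([65, 95, 43, 24, 387], [87.0, 108.0]), ([121, 124, 7, 7, 13], [124.0, 128.0]), ([397, 215, 38, 22, 475], [415.0, 224.0]), ([410, 252, 24, 8, 124], [422.0, 256.0]), ([310, 287, 8, 20, 133], [314.0, 297.0])]
scene dead_cell 0.48 [ 0.4427 -0.665   0.0071] box 0.20090148164414082 -0.17833888844542667
scene flap_edge 0.17 [ 0.4179 -0.5235  0.0008] box 0.07369542467427762 -0.11166438242832341
wrist []
wrist dead_cell 0.67 [ 0.6754 -0.4589 -0.0025] box 0.17965261739758565 0.13179282183712446
wrist flap_edge 0.72 [ 0.4599 -0.4003  0.101 ] box 0.001695609360402341 -0.0031449594295042153
wrist flap_edge 0.58 [ 0.4644 -0.3967  0.1046] box 0.0015598460914683669 0.002539674642809238
```

```bash
python3 -m pendant '[[[-15,20,0,0,0],[-15,20,10,0,0],[-10,20,40,0,0],[0,20,45,0,0],[0,0,50,0,0],[0,0,40,0,0],[0,0,0,0,0],[0,0,0,0,0]]]'
python3 - <<'E'
from h import *
np.set_printoptions(precision=4,suppress=True)
s=monitor.get_obs()
S=np.array([.4614,-.397]);a=np.radians(-52.4);X=np.array([np.cos(a),np.sin(a)]);Y=np.array([-X[1],X[0]])
d=s['eef_pos'][:2]-S;print('box',d@X,d@Y,s['eef_pos'])
for n in ['side','scene','wrist']:
    c=cam(n); h=cv2.cvtColor(c['img'],cv2.COLOR_RGB2HSV)
    m=cv2.inRange(h,(145,40,40),(172,255,255))
    k,_,st,ce=cv2.connectedComponentsWithStats(m)
    print(n,[(st[i].tolist(),ce[i].round(0).tolist()) for i in range(1,k) if st[i,4]>4])
    for t in ['dead_cell','flap_edge','bolt_knob']:
        for x in spotter.tip_of(n,t)[:3]:
            p=w(c,x['at']);d=p[:2]-S;print(n,t,round(x['confidence'],2),p,'box',d@X,d@Y)
x0=300;cv2.imwrite('pics/w8.png',cv2.resize(c['img'][150:350,280:560,::-1],None,fx=2.8,fy=2.8,interpolation=cv2.INTER_CUBIC))
E
```

```text
time_s: 15.15
eef_pos: [0.4028, -0.2957, 0.2917]
eef_rot: [-0.0, 0.946, 0.326, -0.0]
wrist_force: [-0.7, -0.0, -0.6]
opening: 0.001
box -0.11602946456868815 0.015368747374233174 [ 0.4028 -0.2957  0.2917]
side [([79, 62, 11, 9, 18], [83.0, 67.0]), ([400, 167, 3, 5, 7], [401.0, 169.0]), ([406, 168, 5, 4, 7], [409.0, 169.0]), ([400, 182, 5, 6, 11], [401.0, 185.0]), ([413, 189, 8, 4, 19], [416.0, 191.0]), ([399, 191, 4, 3, 7], [400.0, 192.0]), ([392, 195, 45, 31, 657], [413.0, 210.0]), ([427, 194, 8, 5, 19], [431.0, 195.0]), ([403, 248, 28, 12, 185], [417.0, 253.0]), ([295, 297, 8, 29, 222], [298.0, 311.0])]
side dead_cell 0.81 [ 0.4473 -0.6566  0.0004] box 0.19703738528308154 -0.16958889284659884
side bolt_knob 0.72 [ 0.5263 -0.4305  0.184 ] box 0.06617829386485763 0.031007476147055128
side bolt_knob 0.59 [ 0.4405 -0.0821 -0.0038] box -0.26226243907856117 0.17556327731811372
scene [([64, 94, 45, 26, 469], [87.0, 108.0]), ([121, 123, 8, 8, 16], [124.0, 128.0]), ([397, 205, 39, 32, 631], [415.0, 223.0]), ([428, 212, 3, 2, 5], [429.0, 213.0]), ([422, 234, 3, 2, 5], [423.0, 235.0]), ([409, 251, 25, 9, 153], [421.0, 255.0]), ([310, 287, 8, 21, 139], [314.0, 297.0])]
scene dead_cell 0.63 [ 0.4454 -0.6638  0.0059] box 0.2016121721261937 -0.17546863328360757
scene dead_cell 0.47 [ 0.495  -0.2556  0.0004] box -0.09154431153837393 0.11284985758677607
scene flap_edge 0.45 [ 0.5327 -0.4361  0.1844] box 0.07446376934251858 0.0326729759125354
scene bolt_knob 0.46 [ 0.5326 -0.435   0.1828] box 0.0735360609845516 0.03318537872337961
wrist [([399, 263, 14, 16, 177], [406.0, 270.0])]
wrist dead_cell 0.82 [ 0.4499 -0.6592  0.0012] box 0.2007338099345845 -0.16911070517499197
wrist dead_cell 0.66 [ 0.6772 -0.4586 -0.0033] box 0.18043361868133828 0.13336152760612843
wrist bolt_knob 0.76 [ 0.5285 -0.4384  0.1862] box 0.0737183882379889 0.02787777719369406
```

View pics/w8.png

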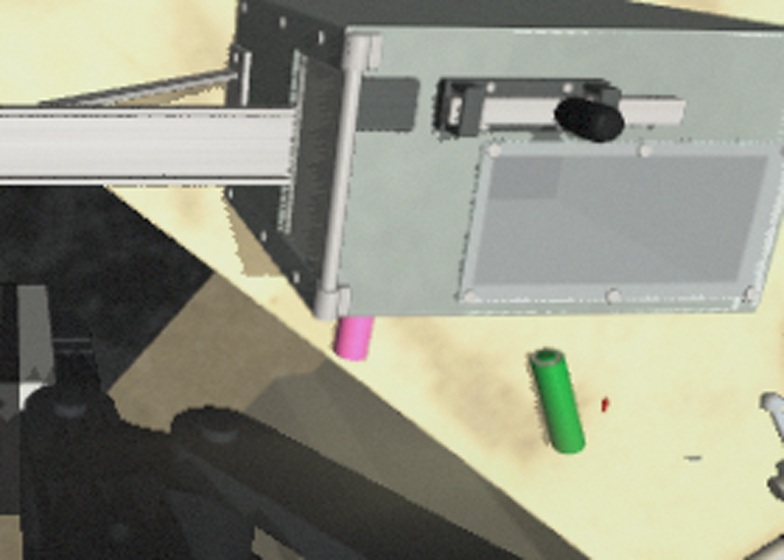

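```bash
python3 - <<'E'
from h import *
np.set_printoptions(precision=4,suppress=True)
S=np.array([.4614,-.397]);a=np.radians(-52.4);X=np.array([np.cos(a),np.sin(a)]);Y=np.array([-X[1],X[0]])
B=lambda x,y,z: np.r_[S+X*x+Y*y,z]
# roof plane patch -> rectified, 1 px=3 mm, print red-green excess
src=np.array([B(x,y,.149) for x in [.04,.17] for y in [-.05,.05]])
for n in ['side','scene','wrist']:
    c=cam(n); acc=c['img'].astype(np.float32)
    for _ in range(3): acc+=imaging.camera(n)['img']
    acc/=4
    gx=np.arange(.04,.171,.01);gy=np.arange(.05,-.051,-.01)
    P=proj(c,np.array([B(x,y,.149) for y in gy for x in gx])).astype(np.float32).reshape(len(gy),len(gx),2)
    f=cv2.GaussianBlur(acc,(0,0),1.2)
    v=cv2.remap(f,P[...,0],P[...,1],cv2.INTER_LINEAR)
    print(n);print(((v[...,0]+v[...,2])/2-v[...,1]).round(0).astype(int))
E
```

```text
side
[[-4 -4 -4 -1 -3 -4 -6 -7 -7 -6 -7 -9 -7 -8]
 [-1 -1 -1  0 -1 -1 -1 -1 -5 -5 -5 -5 -5 -8]
 [-1  0  0  0 -1 -1 -1 -2 -5 -5 -5 -5 -5 -9]
 [-3 -3 -3 -2 -2 -4 -4 -4 -4 -4 -4 -4 -4 -9]
 [-5 -3 -2 -1 -1 -2 -1 -1 -2 -2 -1 -1 -2 -6]
 [-5 -3 -1 -1 -1 -1 -1 -2 -1 -1 -1 -1 -1 -7]
 [-5 -3 -1 -1 -1 -1 -1 -1 -1 -1 -1 -1 -1 -5]
 [-5 -4  0 -1 -1 -1 -2 -1 -1 -1 -1 -1 -2 -6]
 [-5 -3  0  0  0 -1 -1 -1 -1 -1 -1 -1 -2 -6]
 [-5 -3 -1 -1 -1 -1 -1 -1 -1 -1 -1 -1 -1 -8]
 [-5 -4 -4 -4 -4 -4 -4 -4 -4 -4 -4 -5 -4 -6]]
scene
[[-1  0  0  0  0  0  0 -1 -4 -5 -4 -4 -4 -7]
 [ 0  0  0  0  0  0  0 -1 -4 -5 -5 -5 -5 -7]
 [ 0  0 -1  0  0 -2 -2 -3 -4 -4 -5 -5 -5 -7]
 [-2 -1 -1 -1 -1 -2 -3 -2 -3 -4 -4 -4 -4 -7]
 [-4 -2 -1 -1 -1 -1 -1 -1 -2 -2 -2 -2 -2 -7]
 [-5 -3  0  0 -1 -1 -1  0 -1 -1 -1 -1 -1 -6]
 [-5 -3  0  0  0 -1  0  0  0 -1 -1 -1 -1 -5]
 [-5 -3  0  0  0  0  0  0  0  0 -1 -1 -1 -4]
 [-5 -3  0 -1 -1  0  0  0  0  0  0  0 -1 -5]
 [-5 -3 -1 -1 -1 -1 -1 -1 -1 -1 -1 -1 -1 -5]
 [-4 -3 -3 -3 -3 -3 -3 -4 -4 -3 -3 -3 -3 -6]]
wrist
[[ -9  -9  -9  -9  -9  -8  -9  -8  -8  -8  -8  -9   0   0]
 [ -8  -9  -9  -9  -9  -9  -8  -9  -8  -8  -9  -9   0   0]
 [ -2  -1  -1  -1  -1  -2  -1  -1  -4  -8  -9  -9  -1   0]
 [ -2  -2  -4  -3  -1  -1  -5  -7  -8  -8  -9  -9  -8   0]
 [ -9  -6  -3  -3  -4  -3  -4  -2  -4  -4  -3  -3  -4   0]
 [ -9  -7  -2  -2  -3  -4  -3  -3  -3  -4  -3  -2  -4   0]
 [ -9  -6  -3  -3  -4  -4  -4  -3  -3  -3  -2  -3  -4 -11]
 [ -9  -6  -3  -3  -3  -4  -3  -3  -3  -3  -3  -3  -4 -14]
 [ -9  -6  -4  -4  -3  -3  -3  -3  -3  -3  -3  -3  -4 -13]
 [ -8  -6  -4  -4  -4  -4  -3  -3  -4  -4  -4  -4  -4 -14]
 [ -9 -10 -10 -10 -10 -11 -10 -10 -10 -11 -11 -11 -11 -17]]
```

```bash
python3 -m pendant '[[[15,-38,18,0,0],[15,-38,18,0,0],[15,-38,18,0,0],[15,-38,18,0,0],[15,-38,18,0,0],[0,0,0,0,0],[0,0,0,0,0]]]'
python3 - <<'E'
from h import *
np.set_printoptions(precision=4,suppress=True)
S=np.array([.4614,-.397]);a=np.radians(-52.4);X=np.array([np.cos(a),np.sin(a)]);Y=np.array([-X[1],X[0]])
c=cam('wrist')
d=np.array(c['origin'])[:2]-S;print(d@X,d@Y,c['origin'])
for t in ['dead_cell','flap_edge','bolt_knob']:
    for x in spotter.tip_of('wrist',t)[:3]:
        p=w(c,x['at']);d=p[:2]-S;print(t,round(x['confidence'],2),p,'box',d@X,d@Y)
B=lambda x,y,z: np.r_[S+X*x+Y*y,z]
q=proj(c,np.array([B(x,y,.149) for x in (-.03,.18) for y in (-.06,.06)]));print(q)
lo=np.clip(q.min(0)-5,0,None).astype(int);hi=q.max(0).astype(int)+5
im=c['img'][lo[1]:hi[1],lo[0]:hi[0],::-1];f=min(780/im.shape[1],590/im.shape[0]);cv2.imwrite('pics/w9.png',cv2.resize(im,None,fx=f,fy=f,interpolation=cv2.INTER_CUBIC))
h=cv2.cvtColor(c['img'],cv2.COLOR_RGB2HSV);m=cv2.inRange(h,(140,30,30),(175,255,255))
k,_,st,ce=cv2.connectedComponentsWithStats(m);print([(st[i].tolist()) for i in range(1,k) if st[i,4]>4])
E
```

```text
time_s: 17.23
eef_pos: [0.4778, -0.4854, 0.3814]
eef_rot: [-0.001, 0.946, 0.326, -0.0]
wrist_force: [-0.7, -0.4, 0.0]
opening: -0.002
0.079352714515577 0.03306758154763502 [ 0.536  -0.4397  0.5243]
dead_cell 0.86 [ 0.4468 -0.6621  0.0007] box 0.20115810571797965 -0.17334044980952573
dead_cell 0.65 [ 0.6756 -0.4583 -0.0029] box 0.17920313203133242 0.1322916861163504
dead_cell 0.19 [ 0.4569 -0.3945 -0.002 ] box -0.004699810368623675 -0.0020801408287372597
flap_edge 0.65 [ 0.4605 -0.3972  0.1066] box -0.0003631860717021008 -0.0008733484061400106
bolt_knob 0.58 [ 0.5283 -0.4344  0.1861] box 0.07050971748109228 0.03018763072169441
[[196.4055 194.7342]
 [189.355   94.3918]
 [362.3759 195.8953]
 [370.2418  95.5703]]
[[436, 1, 66, 71, 1140], [455, 0, 25, 40, 178], [488, 2, 7, 4, 11], [473, 7, 35, 47, 310], [512, 17, 7, 4, 11], [498, 22, 33, 45, 242], [526, 31, 5, 8, 10], [467, 39, 11, 8, 36], [490, 41, 3, 3, 5], [518, 50, 3, 3, 5], [491, 53, 11, 7, 34], [514, 57, 2, 4, 5], [431, 114, 40, 20, 411], [284, 139, 36, 9, 258], [276, 190, 11, 35, 340], [61, 369, 6, 5, 10]]
```

View pics/w9.png

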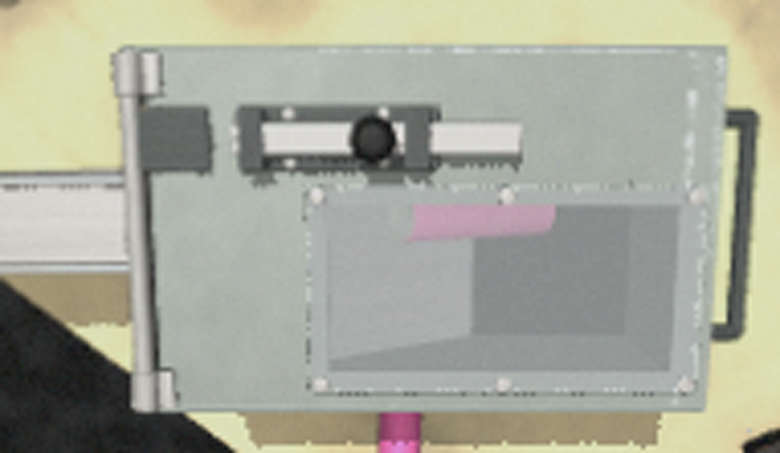

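```bash
python3 -m pendant '[[[34,13,0,0,0],[33,12,0,0,0],[0,0,-50,0,0],[0,0,-50,0,0],[0,0,-50,0,0],[0,0,-25,0,0],[0,0,0,0,0],[0,0,0,0,0]]]'
python3 - <<'E'
from h import *
np.set_printoptions(precision=4,suppress=True)
s=monitor.get_obs()
S=np.array([.4614,-.397]);a=np.radians(-52.4);X=np.array([np.cos(a),np.sin(a)]);Y=np.array([-X[1],X[0]])
d=s['eef_pos'][:2]-S;print('box',d@X,d@Y,s['eef_pos'])
E
```

```text
time_s: 18.42
eef_pos: [0.5456, -0.4613, 0.2094]
eef_rot: [0.001, 0.945, 0.326, 0.0]
wrist_force: [-0.6, -0.1, 0.5]
opening: -0.001
box 0.10237186966560967 0.027471038447364676 [ 0.5456 -0.4613  0.2094]
```

```bash
python3 -m pendant '[[[0,0,-20,0,0],[0,0,-18,0,0],[0,0,0,0,0]]]'
python3 -m pendant '[[[-5,6,0,0,0],[-4,6,0,0,0],[-3,4,0,0,0],[-3,4,0,0,0],[0,0,0,0,0]]]'
python3 -m pendant '[[[-3,4,0,0,0],[-2,3,0,0,0],[0,0,0,0,0]]]'
```

```text
time_s: 18.8
eef_pos: [0.5438, -0.4597, 0.166]
eef_rot: [-0.002, 0.946, 0.326, -0.001]
wrist_force: [-0.6, 0.0, -0.0]
opening: -0.001
time_s: 19.42
eef_pos: [0.5299, -0.4408, 0.1698]
eef_rot: [0.0, 0.946, 0.326, 0.0]
wrist_force: [0.0, -0.1, 0.2]
opening: 0.001
time_s: 19.8
eef_pos: [0.5249, -0.4337, 0.1693]
eef_rot: [-0.0, 0.945, 0.326, -0.0]
wrist_force: [0.6, -0.6, 0.4]
opening: 0.002
```

```bash
python3 -m pendant '[[[-2,2,0,0,0],[0,0,0,0,0]]]'
python3 -m pendant '[[[-1,2,0,0,0],[0,0,0,0,0]]]'
python3 -m pendant '[[[-1,2,0,0,0],[0,0,0,0,0]]]'
```

```text
time_s: 20.05
eef_pos: [0.5241, -0.433, 0.1697]
eef_rot: [0.002, 0.946, 0.325, 0.001]
wrist_force: [6.2, -4.1, -1.2]
opening: -0.001
time_s: 20.3
eef_pos: [0.5239, -0.4326, 0.1702]
eef_rot: [0.004, 0.946, 0.325, 0.002]
wrist_force: [8.7, -9.9, -3.0]
opening: 0.0
time_s: 20.55
eef_pos: [0.5237, -0.4323, 0.1707]
eef_rot: [0.006, 0.946, 0.325, 0.002]
wrist_force: [11.5, -14.9, -4.9]
opening: 0.002
```

```bash
python3 -m pendant '[[[8,-10,0,0,0],[6,-8,0,0,0],[0,0,40,0,0],[0,0,50,0,0],[0,0,50,0,0],[-30,-20,40,0,0],[-30,-20,40,0,0],[0,0,0,0,0]]]'
python3 - <<'E'
from h import *
np.set_printoptions(precision=4,suppress=True)
S=np.array([.4614,-.397]);a=np.radians(-52.4);X=np.array([np.cos(a),np.sin(a)]);Y=np.array([-X[1],X[0]])
for n in ['wrist','side','scene']:
    c=cam(n)
    for t in ['flap_edge','bolt_knob','dead_cell','good_cell','tape_roll','meter']:
        for x in spotter.tip_of(n,t)[:2]:
            p=w(c,x['at']);d=p[:2]-S;print(n,t,round(x['confidence'],2),p,'box',d@X,d@Y)
    if n=='wrist': 
        B=lambda x,y,z: np.r_[S+X*x+Y*y,z]
        q=proj(c,np.array([B(x,y,.149) for x in (-.03,.18) for y in (-.06,.06)]))
        lo=np.clip(q.min(0)-5,0,None).astype(int);hi=q.max(0).astype(int)+5
        im=c['img'][lo[1]:hi[1],lo[0]:hi[0],::-1];f=min(780/im.shape[1],590/im.shape[0]);cv2.imwrite('pics/w10.png',cv2.resize(im,None,fx=f,fy=f,interpolation=cv2.INTER_CUBIC))
E
```

```text
time_s: 21.55
eef_pos: [0.4738, -0.4885, 0.3939]
eef_rot: [0.003, 0.946, 0.324, 0.001]
wrist_force: [0.6, -0.9, 0.6]
opening: -0.003
wrist flap_edge 0.73 [ 0.4916 -0.2532 -0.0009] box -0.0955038199114528 0.11168504304139024
wrist flap_edge 0.59 [ 0.4601 -0.3977  0.1075] box -0.0002533244692397601 -0.0015054932173297674
wrist bolt_knob 0.87 [ 0.5131 -0.4202  0.1849] box 0.04987837890326677 0.026806325695886438
wrist dead_cell 0.97 [ 0.6766 -0.4561 -0.003 ] box 0.17813449987443436 0.13440581127825574
wrist dead_cell 0.59 [ 0.4494 -0.6627  0.0015] box 0.2032012154132431 -0.17166571780656442
wrist good_cell 0.91 [ 0.4161 -0.5312 -0.0005] box 0.07871797695133786 -0.11775660795537486
wrist tape_roll 0.87 [ 0.4919 -0.2555  0.0004] box -0.09350751808440833 0.11051727847430208
wrist meter 0.56 [ 0.4424 -0.0824 -0.001 ] box -0.26084008751603105 0.17687104006196558
side bolt_knob 0.69 [ 0.5136 -0.4145  0.1871] box 0.04573365380421965 0.030689745326721765
side bolt_knob 0.59 [ 0.4645 -0.3991  0.0999] box 0.003528335775784661 0.0011897993019629907
side dead_cell 0.89 [ 0.4452 -0.6613 -0.0006] box
[... 155 characters left out ...]
4921 -0.2594 -0.0028] box -0.09032568092264692 0.10829273212879799
side meter 0.75 [ 0.4401 -0.0842 -0.0006] box -0.2608124819497576 0.1740286047629292
scene bolt_knob 0.46 [ 0.5191 -0.4194  0.1838] box 0.052935709702719984 0.03202874769863765
scene bolt_knob 0.15 [ 0.4634 -0.3998  0.1052] box 0.00343702874989851 -0.00010021856151641497
scene dead_cell 0.48 [ 0.4465 -0.6615  0.0048] box 0.20051874182970203 -0.17318796770399286
scene good_cell 0.76 [ 0.4174 -0.5251  0.0011] box 0.07468332373309056 -0.11304153760228665
scene tape_roll 0.4 [ 0.4937 -0.2562  0.0005] box -0.09186103195196053 0.1114658583858186
scene meter 0.63 [ 0.4378 -0.0823 -0.0018] box -0.26375767782054965 0.17334081398240345
```

```bash
python3 -m pendant '[[[0,0,0,0,0],[0,0,0,0,0]]]'; python3 -c "
from bench import order; print(order.hand_in())"
```

```text
time_s: 22.85
eef_pos: [0.475, -0.486, 0.3893]
eef_rot: [0.0, 0.946, 0.326, 0.0]
wrist_force: [0.3, -0.5, 0.3]
opening: 0.002
the job is handed in; nothing more can be done
None
```

The dead cell is in the quarantine box, the flap is shut and the bolt is back home over its tail. I handed the job in at about 23 s of the 72 s allowed; the hand-in gave no verdict.

**What I did:** With the shut fingertips I drew the bolt to its end stop and pushed the cell along the trough and through the flap. I then withdrew the hand and pushed the bolt home to its other stop.

**Last checks:**
- **Cell:** seen through the roof window from the wrist camera, it lies in the box about 110 mm behind the flap line, leaning on the foot of the slide. I judged its height from how it leans and did not measure it. That was before the bolt was pushed home, and I did not view it again afterwards.
- **Flap:** shut, with its lower edge measured at the closed position and its tail flat on the roof.
- **Bolt:** the knob reads x 46–53 mm over three cameras, against 48 mm when home. It came up against a firm stop after a stroke that matches 22 mm.
- **Other cell:** within about 5 mm of where it was in the first images.
- **Tape roll and meter:** I had no network fix on either at the start to compare with. Their later fixes agree from camera to camera, and the arm never went near them.

**What went less well:**
- Near the end of the push the gripper's linkage leaned on the flap's hinge. The wrist force reached about 34 N, and the limit for the gripper's body pressing on something is 40 N. I backed off, and by then the cell had already gone through.
- My last picture was not shown because the viewer's limit of 12 was reached, so the final bolt and flap checks rest on the networks and the contact forces.

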